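# Release the jammed reagent box and take out its bottle

### The job

The sprung lid of the reagent box is caught shut. Take the dowel from its stand and push it down through the small hole in the box's deck to release the spring catch, so that the lid springs open; put the dowel back in its stand. Then lift the bottle out of the box and stand it upright in the middle of the cork mat, without dropping it or disturbing the mug and the dropper bottle.

Things in the scene. Friction and masses are not known exactly. Their poses are not given: they have to be found in the camera images.
- case: Fixed grey steel box, 210 x 170 x 124 mm high. Origin: centre of its underside, z up, -x side towards the robot. An aluminium deck strip at the -x end (46 mm in x, top at z = 124) has the release hole. The rest is a compartment under the lid: inside x -45 to +99, y -79 to +79, floor at z = 16, walls to z = 118 mm.
- release_hole (a point): Centre of the mouth of the round release hole, 18 mm diameter, 2 mm chamfer, in the deck's top face (x = -82, y = 0, z = 124 mm in the box's frame). It goes straight down through the 6 mm deck; the flat tail of the spring catch lies under it, 34 mm below the mouth.
- catch (a joint): Angle (rad) of the spring catch under the deck, pivoted 28 mm from the hole's axis: 0 at rest, holding the lid; grows as its tail under the hole is pushed down, stop at 0.6. It lets go of the lid at about 0.32, with the dowel's tip some 43 mm below the hole's mouth; takes 3 to 7 N. It springs back when let go.
- lid (a joint): Angle of the flat 160 x 170 x 6 mm lid about the hinge along y at the box's far (+x) top rim: 0 shut, flush with the deck; 1.75 fully open, leaning back. Once released, its spring swings it up to over 1.6 in about a second, and it stays there.
- dowel: Loose release dowel, 135 mm long, 60 g: round steel shaft, 12 mm diameter, 75 mm long, below a square light-wood handle 30 x 30 x 60 mm (z 75 to 135). Origin: centre of the shaft's lower end; z towards the handle; the handle's sides face its x and y axes. It hangs upright in the stand, shoulder on the stand's top.
- stand: White plastic stand, fixed, 80 x 80 mm foot, 88 mm high. Origin: centre of its underside. Its top plate, 70 x 70 mm, top at z = 88 mm, has in its middle a 22 mm square hole, open below, where the dowel's shaft hangs; the dowel's origin is then 13 mm above the stand's origin.
- bottle: Loose white plastic reagent bottle with a screw cap, standing in the box's compartment: 50 mm diameter up to 84 mm, shoulder, cap 23 mm in diameter, 100 mm high, 0.13 to 0.25 kg. Origin: centre of its underside; z up along the bottle.
- mat: Flat square cork mat, fixed, 120 x 120 x 4 mm. Origin: centre of its underside; its top is 4 mm above it.
- mug: White ceramic mug, 77 x 110 mm over the handle, 92 mm high, a bystander. Origin: under its middle.
- dropper: Brown dropper bottle with black rubber teat, 33 mm diameter, 102 mm high, a bystander. Origin: centre of its underside.

How it is judged:
By the outcome, as a careful person would: the job done as asked, in the order asked, and still so for the second after the job is handed in, with the robot touching nothing.
It also fails if it takes over 64 s, if anything falls off the work surface, if the arm or the gripper's body presses on something with over 40 N, if the wrist force passes 120 N, or if a joint passes its speed limit or range.

### The arm

A 6-joint arm with a two-finger parallel gripper is mounted at the origin on a cart in front of the work surface, level with it; the furniture and walls round the work are solid. World frame = base frame: x ahead of the robot, y to its left, z up, the work surface at z = 0. Lengths are in mm, angles in rad, forces in N, time in s.
With the tool pointing down it reaches from about 275 to 850 mm from the base axis. Payload 5.2 kg.
Tool frame: the origin (TCP) lies midway between the tips of the shut fingers; the grasp point (between the pads) lies 19 mm behind it; z points along the fingers, y is the line along which they close (so a half turn about z gives the same grasp; the last joint's range is limited). The gripper opens to 85 mm and grips with 20 to 120 N. Pads are 22 mm wide; open, the fingers measure 114 mm over their backs; the gripper's body (76 mm by 85 mm) begins 54 mm behind the grasp point. The pads swing forward as they close: fully open they stand 13 mm farther back than shut.
Start: joints at [-1.31, 0.259, 1.535, -0, 1.348, -0.203], TCP at [246.063, -491.892, 231.31] pointing down, gripper open.
Joint ranges: [-3.14, 3.14], [-0.91, 2.08], [0.19, 2.58], [-1.22, 4.36], [0.22, 2.71], [-3.12, 3.12]. Speed limits (rad/s): [2.57, 2.57, 3.14, 3.14, 3.14, 3.14].

### API

Orientations are given as [roll, pitch, yaw] about the fixed x, y, z axes, in that order (R = Rz(yaw) Ry(pitch) Rx(roll)).
In Python, from plant import arm gives the robot as it stands.
- The arm moves only by the shell command python3 shift.py 'ROWS' [OPENING]. ROWS is a JSON list of rows, 1 to 12 of them, each of 6 numbers: dx, dy, dz in mm, then a rotation vector rx, ry, rz in rad; each row is the pose to reach, as a shift and turn from the pose commanded when the command began, along the tool's axes at that moment; what a row does not reach only later rows make up. A row lasts 1/12 s, in which the tool goes at most 41.7 mm and 0.125 rad, less where a joint would pass 70% of its speed; a pose out of reach is approached as far as the arm can. OPENING is the finger opening in mm, set as the command begins (- or left out keeps the last). The fingers move at their own pace and stop on an object; the grip force is fixed at half the most. Time passes only in rows, so rows that do not move let the fingers close. It prints the time, the measured TCP pose, the force, the opening and the grip force at its end.
- arm.read_state(): the state, without advancing time (a new reading comes with each control period).
- arm.snapshot(name): name is "side" or "top" or "wrist"; returns the picture (384x512x3 uint8, blue, green, red); there is no depth.
- arm.get_calibration(name): a dict with "vfov" (degrees; the focal length in pixels is half the picture's height over the tangent of half this angle, whatever the lens; pixels are square), "cx", "cy" (the principal point, pixels), "origin" and "rotation" of the camera in the world. Camera axes: x right, y up, looking along -z (the intrinsics and any distortion apply to the point x, -y, -z); pixel columns grow to the right and rows downward; lengths in mm; the calibration is good to about 2 mm. A picture is of the moment at which its call begins: read the wrist's pose just before it. get_calibration takes no time and is no camera call; for the wrist camera it gives the pose at the moment of the call.
- arm.finish_job(): hands the job in; it is judged then, once.
The state is a dict: "clock": time; "joints": joint angles; "dq": joint speeds; "effort": joint torques, N m; "tool_pos": TCP position; "eef_rot": TCP orientation; "contact_force": force on the tool from outside, world axes, zero at the start; "moment": the same for the moment, N m; "opening": finger opening in mm; "grip_force": force on a finger pad.
Only numpy, scipy, OpenCV 4.12 (cv2) and the standard library are available. Lean on these libraries where they do the work, as an engineer would, in place of code of your own. Each camera call takes 0.05 s, during which the arm holds its last target. There are 200 camera calls.

## Working session

There is one attempt and no reset: what is moved stays moved. The work goes in short steps, Python scripts to look and compute and a shell command to move; the robot and the scene stay as the last step left them, time stands still between calls to the robot, and variables do not carry over. Pictures are saved under pics/ and viewed, at most 13 in all, crops included, and the job is handed in when it is done.

```bash
ls; mkdir -p pics; python3 - <<'E'
from plant import arm
import cv2,numpy as np
np.set_printoptions(precision=4,suppress=True)
for n in("top","side"):
    im=arm.snapshot(n);cv2.imwrite(f"pics/{n}0.png",im);print(n,arm.get_calibration(n))
print(arm.read_state())
E
```

```text
pics
plant.py
shift.py
top {'vfov': 52.90543444815328, 'cx': 253.89878573480948, 'cy': 192.01705540023005, 'origin': array([ 361.6108,   81.1839, 1023.6339]), 'rotation': array([ 0.1833, -0.0315, -1.5844])}
side {'vfov': 45.66383834191683, 'cx': 254.20425524731286, 'cy': 188.3622766362438, 'origin': array([480.7059, 749.5695, 937.5007]), 'rotation': array([ 0.6861, -0.0077, -3.077 ])}
{'clock': 0.1, 'joints': array([-1.3099,  0.2593,  1.536 , -0.    ,  1.348 , -0.2028]), 'dq': array([-0.001 , -0.0019, -0.0036, -0.0006,  0.0016,  0.0013]), 'effort': array([  0.002 , -44.6971, -29.1248,  -0.0004,   0.0063,   0.    ]), 'tool_pos': array([ 245.9008, -491.4272,  230.548 ]), 'eef_rot': array([-3.1399, -0.0003,  0.4638]), 'contact_force': array([-0.5904, -0.0585, -0.6116]), 'moment': array([-0.0542, -0.0415, -0.034 ]), 'grip_force': 0.0, 'opening': 85.3222664015118}
```
View pics/top0.png

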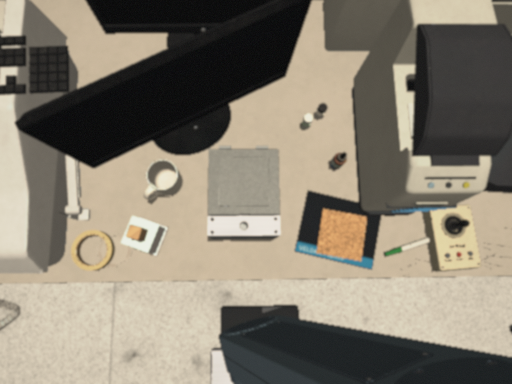

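View pics/side0.png

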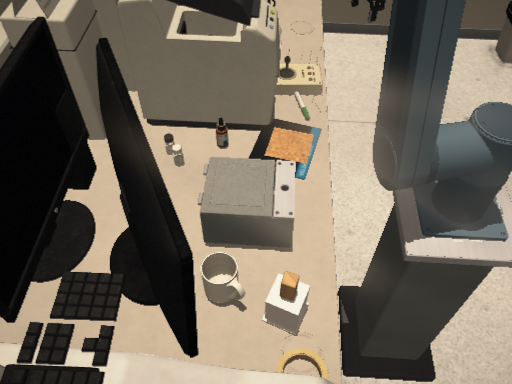

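The top view shows the case (244,193), its hole (244,226), the stand with the dowel (143,234), the mat (341,235), the mug (160,180) and the dropper (338,160). The side view shows the hole at (285,187), the handle at (290,285) and the mat at (290,145), which lies on some kind of book.

```bash
cat > h.py <<'E'
from plant import arm
import cv2,numpy as np
from scipy.spatial.transform import Rotation as R
np.set_printoptions(precision=3,suppress=True)
def cam(n):
    c=arm.get_calibration(n); f=192/np.tan(np.radians(c['vfov'])/2)
    return c['origin'],R.from_euler('xyz',c['rotation']).as_matrix(),f,c['cx'],c['cy']
def ray(n,uv,C=None):
    o,M,f,cx,cy=C or cam(n); d=M@np.array([(uv[0]-cx)/f,-(uv[1]-cy)/f,-1]); return o,d/np.linalg.norm(d)
def plane(n,uv,z,C=None):
    o,d=ray(n,uv,C); return o+d*(z-o[2])/d[2]
def tri(*obs):
    A=0;b=0;res=[]
    L=[ray(*x) for x in obs]
    for o,d in L: P=np.eye(3)-np.outer(d,d);A=A+P;b=b+P@o
    x=np.linalg.solve(A,b); return x,[np.linalg.norm((np.eye(3)-np.outer(d,d))@(x-o)) for o,d in L]
def proj(n,p,C=None):
    o,M,f,cx,cy=C or cam(n); q=M.T@(np.asarray(p,float)-o); return np.array([cx-f*q[0]/q[2],cy+f*q[1]/q[2]])
def cont(m):
    c,_=cv2.findContours(m.astype(np.uint8),cv2.RETR_EXTERNAL,cv2.CHAIN_APPROX_NONE)
    return max(c,key=cv2.contourArea)
def roi(m,x0,y0,x1,y1):
    k=np.zeros_like(m);k[y0:y1,x0:x1]=1;return m&k
E
python3 - <<'E'
from h import *
T=cv2.imread('pics/top0.png');S=cv2.imread('pics/side0.png')
for n,im,b in(('top',T,dict(mat=(300,190,385,270),handle=(115,210,170,260),stand=(115,205,175,260),deck=(195,205,290,245))),('side',S,dict(mat=(255,115,325,180),handle=(262,260,312,305),stand=(255,270,320,340),deck=(268,155,302,225)))):
    hsv=cv2.cvtColor(im,cv2.COLOR_BGR2HSV).astype(int);h,s,v=hsv[...,0],hsv[...,1],hsv[...,2]
    wood=(h>5)&(h<22)&(s>100)&(v>70); white=(s<40)&(v>190)
    for k,m in dict(mat=wood,handle=wood,stand=white,deck=white).items():
        c=cont(roi(m,*b[k]));r=cv2.minAreaRect(c);print(n,k,np.array(r[0]),r[1],r[2],cv2.boxPoints(r).round(1).tolist())
big=np.vstack([np.hstack([cv2.resize(T[205:265,105:180],(400,320),interpolation=2),cv2.resize(T[195:255,190:290][:, :],(400,240+80),interpolation=2)]),
 np.hstack([cv2.resize(S[255:345,250:325],(400,280),interpolation=2),cv2.resize(S[110:180,250:325],(400,280),interpolation=2)])])
cv2.imwrite('pics/crop.png',big)
E
```

```text
top mat [341.649 233.608] (48.16889953613281, 45.702919006347656) 9.462321281433105 [[314.1000061035156, 252.1999969482422], [321.6000061035156, 207.10000610351562], [369.20001220703125, 215.0], [361.6000061035156, 260.1000061035156]]
top handle [136.038 232.868] (15.933823585510254, 11.538286209106445) 15.945395469665527 [[126.80000305175781, 236.1999969482422], [130.0, 225.10000610351562], [145.3000030517578, 229.5], [142.10000610351562, 240.60000610351562]]
top stand [143.729 234.704] (39.3441047668457, 32.23632049560547) 21.037511825561523 [[119.5999984741211, 242.6999969482422], [131.1999969482422, 212.60000610351562], [167.89999389648438, 226.6999969482422], [156.3000030517578, 256.79998779296875]]
top deck [243.5 225. ] (20.0, 73.0) 90.0 [[207.0, 215.0], [280.0, 215.0], [280.0, 235.0], [207.0, 235.0]]
side mat [288.25 144.25] (43.7338981628418, 30.594118118286133) 11.309932708740234 [[263.79998779296875, 155.0], [269.79998779296875, 125.0], [312.70001220703125, 133.5], [306.70001220703125, 163.5]]
side handle [288.55 285.35] (16.443843841552734, 26.246902465820312) 18.434947967529297 [[276.6000061035156, 295.20001220703125], [284.8999938964844, 270.29998779296875], [300.5, 275.5], [292.20001220703125, 300.3999938964844]]
side stand [287.259 293.603] (35.467811584472656, 31.753902435302734) 21.801410675048828 [[264.8999938964844, 301.79998779296875], [276.70001220703125, 272.29998779296875], [309.6000061035156, 285.3999938964844], [297.79998779296875, 314.8999938964844]]
side deck [284.078 188.484] (19.946792602539062, 56.4582633972168) 2.2025980949401855 [[273.0, 216.3000030517578], [275.20001220703125, 159.89999389648438], [295.1000061035156, 160.6999969482422], [293.0, 217.10000610351562]]
```

View pics/crop.png

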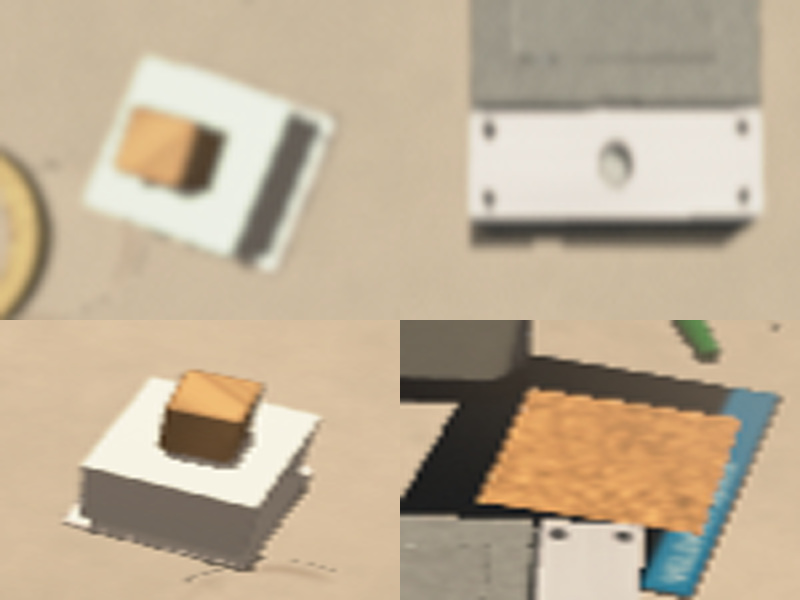

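The crops give me the corners: the stand plate, the handle top, the hole at top px (243.9,225.6) and the mat. All four mat corners are visible in the side view.

```bash
python3 - <<'E'
from h import *
a=np.array
def an(P): # mean edge direction mod 90
    e=np.roll(P,-1,0)-P; t=np.arctan2(e[:,1],e[:,0]); return np.angle(np.exp(4j*t).mean())/4, np.linalg.norm(e[:,:2],axis=1)
def show(k,n,pts,z):
    P=a([plane(n,p,z) for p in pts]);print(k,n,P.mean(0)[:2],*an(P))
tl=lambda x,y:(105+x/5.333-.0,205+y/5.333); bl=lambda x,y:(250+x/5.333,255+(y-320)/3.111); br=lambda x,y:(250+(x-400)/5.333,110+(y-320)/4)
show('stand','top',[tl(147,55),tl(293,105),tl(238,260),tl(83,204)],88)
show('stand','side',[bl(150,378),bl(320,415),bl(255,505),bl(80,467)],88)
show('handle','top',[tl(130,105),tl(197,120),tl(185,185),tl(115,170)],148)
show('handle','side',[bl(185,370),bl(265,383),bl(245,415),bl(167,403)],148)
mt=[(314.1,252.2),(321.6,207.1),(369.2,215),(361.6,260.1)]
ms=[(313.75,135),(264.6+9.8,127),(264.6,155.5),(306.8,163.25)]
for z in(4,10,20,30):
    show('mat z%d'%z,'top',mt,z);show('mat','side',ms,z)
print('mat',tri(('top',np.mean(mt,0)),('side',np.mean(ms,0))))
dt=[(207,215),(280,215),(280,235),(207,235)]
# deck / hole
for n,im,box,g in(('top','top0',(235,217,253,234),None),('side','side0',(278,179,292,196),None)):
    g=cv2.imread(f'pics/{im}.png',0);m=roi(g<185,*box);c=cont(m);q=np.mean(c.reshape(-1,2),0);print(n,'hole',q,cv2.boundingRect(c),plane(n,q,124))
show('deck','top',dt,124);show('deck','side',[(273.0, 216.3), (275.2, 159.9), (295.1, 160.7), (293.0, 217.1)],124)
for n,p in(('top',(160,188)),('top',(338,160))):print(plane(n,p,50))
E
```

```text
stand top [434.171 322.153] -0.3419169629485639 [70.35  72.416 74.121 71.379]
stand side [433.511 325.239] -0.34125074363387775 [69.989 68.973 68.99  70.22 ]
handle top [434.092 320.888] -0.19428648849361202 [29.042 27.501 30.089 27.708]
handle side [432.287 322.822] -0.2532500854970586 [30.067 23.566 28.739 24.099]
mat z4 top [ 436.824 -185.122] -0.1983473013319335 [122.001 129.567 122.204 126.484]
mat side [ 431.155 -182.457] -0.1929904074963483 [119.103 120.677 120.138 115.825]
mat z10 top [ 436.382 -183.555] -0.1983473013319335 [121.283 128.805 121.485 125.74 ]
mat side [ 431.473 -176.466] -0.19299040749634866 [118.337 119.901 119.366 115.08 ]
mat z20 top [ 435.644 -180.943] -0.1983473013319333 [120.086 127.534 120.287 124.5  ]
mat side [ 432.004 -166.482] -0.1929904074963481 [117.061 118.609 118.079 113.839]
mat z30 top [ 434.906 -178.332] -0.19834730133193343 [118.89  126.263 119.088 123.259]
mat side [ 432.535 -156.498] -0.19299040749634816 [115.785 117.316 116.792 112.599]
mat (array([ 433.623, -185.406,    0.154]), [np.float64(2.8636566772794616), np.float64(2.863656677279546)])
top hole [244.15 223.75] (240, 221, 8, 7) [452.887  74.397 124.   ]
side hole [284.286 187.238] (280, 184, 10, 7) [448.299  76.168 124.   ]
deck top [450.089  75.685] -0.009640054481788224 [171.076  46.865 169.468  46.59 ]
deck side [448.682  75.693] 0.00636846751550913 [169.072  48.327 169.003  43.889]
[554.037 287.723  50.   ]
[ 625.526 -174.041   50.   ]
```

```bash
cat >> h.py <<'E'
def delta(x,y,z,yaw,cmd=None):
    s=arm.read_state(); p=s['tool_pos'];M=R.from_euler('xyz',s['eef_rot']).as_matrix()
    if cmd: p=np.array(cmd[:3]);M=R.from_euler('xyz',cmd[3:]).as_matrix()
    t=R.from_euler('xyz',[np.pi,0,yaw]).as_matrix()
    d=M.T@(np.array([x,y,z])-p); r=R.from_matrix(M.T@t).as_rotvec()
    print('t',s['clock'],'delta',d,r,'F',s['contact_force'],'rows>=',max(np.linalg.norm(d)/41.7,np.linalg.norm(r)/.125))
def campose():
    s=arm.read_state();M=R.from_euler('xyz',s['eef_rot']).as_matrix();o,C,f,cx,cy=cam('wrist')
    print('cam in tool',M.T@(o-s['tool_pos']),'look',-M.T@C[:,2],'up',M.T@C[:,1],'f',f)
E
python3 - <<'E'
from h import *
campose(); delta(430,75,290,1.35)
E
```

```text
cam in tool [  81.535   -0.059 -141.66 ] look [-0.313 -0.     0.95 ] up [ 0.95  -0.     0.313] f 266.4895958740033
t 0.1 delta [ 418.045 -424.345  -58.619] [-0.001 -0.001 -0.886] F [-0.59  -0.059 -0.612] rows>= 14.353812392456613
```

```bash
python3 shift.py '[[28,-28,-15,0,0,-0.06],[56,-56,-30,0,0,-0.12],[84,-84,-45,0,0,-0.18],[112,-112,-58,0,0,-0.24],[140,-140,-58,0,0,-0.30],[168,-168,-58,0,0,-0.36],[196,-196,-58,0,0,-0.42],[224,-224,-58,0,0,-0.48],[252,-252,-58,0,0,-0.54],[280,-280,-58,0,0,-0.60],[308,-308,-58,0,0,-0.66],[336,-336,-58,0,0,-0.72]]'; python3 - <<'E'
from h import *
delta(440,70,270,1.35)
E
```

```text
clock: 1.1
tool_pos: [396.1, -39.0, 289.2]
eef_rot: [3.142, 0.0, 1.187]
contact_force: [1.9, -0.2, 0.2]
opening: 85.4
grip_force: 0.0
t 1.1 delta [117.545  -0.188  19.245] [ 0.     0.    -0.163] F [ 1.938 -0.172  0.194] rows>= 2.8563660300228126
```

```bash
python3 shift.py '[[35,0,6,0,0,-0.05],[75,0,12,0,0,-0.10],[110,0,19,0,0,-0.15],[117,0,19,0,0,-0.163],[117,0,19,0,0,-0.163]]'; python3 - <<'E'
from h import *
C=cam('wrist');im=arm.snapshot('wrist');cv2.imwrite('pics/w1.png',im);import pickle;pickle.dump(C,open('w1.pkl','wb'))
print(arm.read_state()['tool_pos'],proj('wrist',(449.5,75.5,124),C))
E
```

```text
clock: 1.52
tool_pos: [440.2, 69.2, 269.5]
eef_rot: [-3.14, -0.0, 1.351]
contact_force: [-0.2, -0.8, -0.2]
opening: 84.8
grip_force: 0.0
[440.052  67.729 269.835] [260.319 169.909]
```

View pics/w1.png

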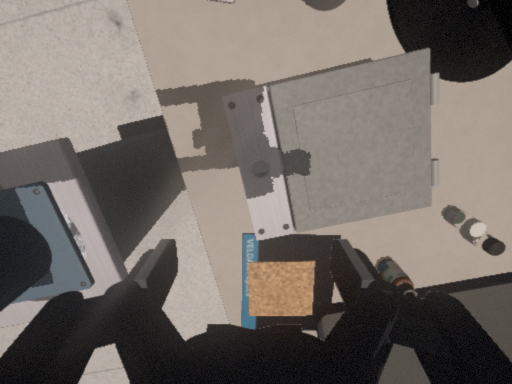

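The wrist view shows the hole at about (261,169), within 1 px of the prediction, and the mat at about (281,289).

```bash
python3 - <<'E'
from h import *
import pickle;C=pickle.load(open('w1.pkl','rb'));im=cv2.imread('pics/w1.png');g=cv2.cvtColor(im,6)
print(g[158:181,248:276:1][::2])
hsv=cv2.cvtColor(im,40).astype(int);m=(hsv[...,0]>5)&(hsv[...,0]<22)&(hsv[...,1]>100)&(hsv[...,2]>60)
r=cv2.minAreaRect(cont(roi(m,235,250,330,330)));print(r,plane('wrist',r[0],4,C))
delta(433,322,230,1.35)
E
```

```text
[[ 97  97  94  96  95  98  94  97  98  96  97  97  95  96  93  97  98  94
   96  97  97  99 100 100  98 101  96 100]
 [ 98  96  94  92  96  97  98  99  95 100  93  93  93  92  93  95  94  96
   97  98  95  99  98 101  99  99  98 100]
 [ 96  94  95  98  95  97  94  89  87  87  85  86  87  87  86  84  85  89
   95  95  95  98  97 100  95  97 100  97]
 [ 94  95  97  94  93  90  88  83  86  85  89  86  86  87  87  87  88  87
   84  88  89  96  99  98  99 100  98  96]
 [ 98  92  93  93  90  86  88  88  87  87  84  86  88  88  85  87  85  87
   89  84  89  90  95 100  99  98 102  96]
 [ 96  95  96  91  88  86  86  84  87  91  90  86  87  85  82  85  85  85
   84  87  88  88  93  94 100 100  98 100]
 [ 94  96  95  92  87  87  88  86  87  88  85  86  89  87  85  86  91  85
   85  85  82  89  93  99  99 100  97  99]
 [ 94  92  97  90  91  84  86  89  87  86  85  83  81  84  78  76  71  72
   76  71  84  88  97  97  98  99  97  99]
 [ 96  92  97  96  93  91  86  73  74  73  72  70  71  66  71  73  71  73
   76  86  94  94  96  96  98  98 100  99]
 [ 96  98  94  96  97  93  95  90  86  81  77  75  75  77  80  80  84  87
   96  94  94  95 102 125 128 110 101 103]
 [ 97  96  97  97  96  97  95  95  94  93  91  92  95  97  95  94  93  99
   96 100  99  97 111 166 175 151 173 182]
 [ 97 100  95  99  98 100  98  96  98  99  98  97  95  99 100 102  99  98
   96  98  99  98 100  97 112 169 184 186]]
((281.89111328125, 288.4503173828125), (55.072025299072266, 65.70809173583984), 87.95458984375) [ 437.16  -182.428    4.   ]
t 1.5667 delta [246.519 -62.778  39.72 ] [-0.001  0.001 -0.001] F [-1.124  0.587  0.324] rows>= 6.174317072386546
```

```bash
python3 shift.py '[[25,-7,6,0,0,0],[62,-16,12,0,0,0],[100,-26,18,0,0,0],[138,-36,24,0,0,0],[175,-45,30,0,0,0],[213,-55,36,0,0,0],[246,-63,40,0,0,0],[246,-63,40,0,0,0],[246,-63,40,0,0,0]]' 70; python3 - <<'E'
from h import *
C=cam('wrist');im=arm.snapshot('wrist');cv2.imwrite('pics/w2.png',im);import pickle;pickle.dump(C,open('w2.pkl','wb'))
print(arm.read_state()['tool_pos'],proj('wrist',(433,322,148),C))
cv2.imwrite('pics/w2c.png',cv2.resize(im[100:384,120:400],None,fx=2,fy=2,interpolation=2))
E
```

```text
clock: 2.32
tool_pos: [433.8, 320.5, 230.0]
eef_rot: [-3.141, 0.001, 1.347]
contact_force: [0.0, 0.8, 1.5]
opening: 70.0
grip_force: 0.0
[434.031 319.559 230.275] [251.7   194.876]
```

View pics/w2c.png

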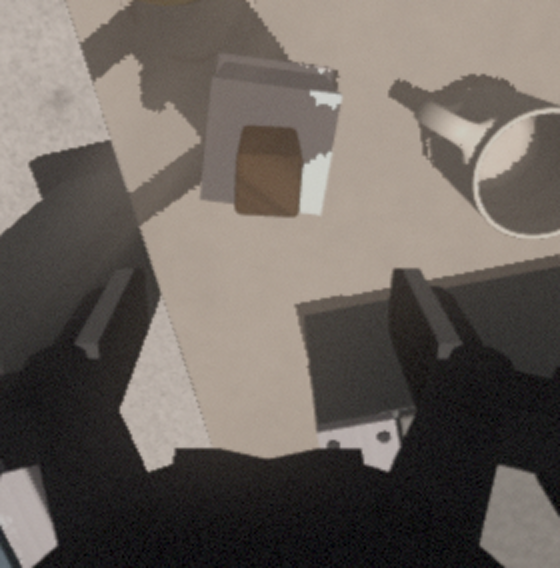

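The handle's top face is centred at px (254,193). Its edges line up with the gripper and it is clear of the mug.

```bash
python3 - <<'E'
from h import *
import pickle;C=pickle.load(open('w2.pkl','rb'))
P=np.array([plane('wrist',(120+x/2,100+y/2),148,C) for x,y in((238,156),(302,158),(298,217),(236,213))])
print(P,P.mean(0));e=np.roll(P,-1,0)-P;t=np.arctan2(e[:,1],e[:,0]);print(np.angle(np.exp(4j*t))/4+np.pi/2,np.linalg.norm(e,axis=1))
Q=np.array([plane('wrist',(120+x/2,100+y/2),88,C) for x,y in((216,75),(341,95),(322,215),(201,200))]);print(Q.mean(0))
c=P.mean(0);delta(c[0],c[1],98,1.33)
E
```

```text
[[425.696 339.689 148.   ]
 [452.735 332.619 148.   ]
 [445.353 305.752 148.   ]
 [418.424 313.866 148.   ]] [435.552 322.982 148.   ]
[1.315 1.303 1.278 1.296] [27.948 27.863 28.125 26.828]
[436.665 323.819  88.   ]
t 2.3667 delta [  3.859   0.714 132.27 ] [0.    0.001 0.016] F [-0.313 -0.02  -0.606] rows>= 3.173336456422838
```

```bash
python3 shift.py '[[4,0,25,0,0,0.047],[4,0,60,0,0,0.047],[4,0,95,0,0,0.047],[4,0,120,0,0,0.047],[4,0,132,0,0,0.047],[4,0,132,0,0,0.047],[4,0,132,0,0,0.047]]'; python3 shift.py '[[0,0,0,0,0,0],[0,0,0,0,0,0],[0,0,0,0,0,0],[0,0,0,0,0,0],[0,0,0,0,0,0],[0,0,0,0,0,0],[0,0,0,0,0,0],[0,0,0,0,0,0]]' 20; python3 - <<'E'
from h import *
print(arm.read_state())
E
```

```text
clock: 2.95
tool_pos: [435.2, 323.0, 98.6]
eef_rot: [-3.141, 0.001, 1.297]
contact_force: [0.5, -0.5, -0.3]
opening: 69.8
grip_force: 0.0
clock: 3.62
tool_pos: [435.6, 325.3, 99.9]
eef_rot: [3.139, -0.001, 1.3]
contact_force: [0.1, -1.7, 6.5]
opening: 29.8
grip_force: 59.6
{'clock': 3.6167, 'joints': array([ 0.437,  0.37 ,  1.727, -0.001,  1.042,  0.708]), 'dq': array([ 0.001, -0.001,  0.002,  0.   ,  0.001,  0.001]), 'effort': array([  0.792, -42.994, -22.692,   0.454,  -0.306,  -0.013]), 'tool_pos': array([435.564, 325.292,  99.896]), 'eef_rot': array([ 3.139, -0.001,  1.3  ]), 'contact_force': array([ 0.094, -1.708,  6.46 ]), 'moment': array([-0.303,  0.057,  0.025]), 'grip_force': 59.56043243408203, 'opening': 29.83623232632024}
```

```bash
python3 shift.py '[[0,0,-15,0,0,0],[0,0,-45,0,0,0],[0,0,-80,0,0,0],[0,0,-115,0,0,0],[0,0,-135,0,0,0],[0,0,-135,0,0,0],[0,0,-135,0,0,0]]'; python3 - <<'E'
from h import *
delta(449.5,76,235,1.3); print(arm.read_state()['opening'])
E
```

```text
clock: 4.2
tool_pos: [435.0, 325.4, 234.7]
eef_rot: [3.139, -0.002, 1.3]
contact_force: [0.1, 1.1, -1.2]
opening: 29.4
grip_force: 59.2
t 4.2 delta [-236.47    80.672   -0.594] [ 0.003 -0.002  0.   ] F [ 0.108  1.07  -1.155] rows>= 5.991672866330727
29.379487114863238
```

```bash
python3 shift.py '[[-20,7,0,0,0,0],[-55,19,0,0,0,0],[-93,32,0,0,0,0],[-131,45,0,0,0,0],[-169,58,0,0,0,0],[-205,70,0,0,0,0],[-228,78,0,0,0,0],[-236,81,0,0,0,0],[-236,81,0,0,0,0],[-236,81,0,0,0,0]]'; python3 - <<'E'
from h import *
import pickle
for n in('wrist','top','side'):
    s=arm.read_state();C=cam(n);im=arm.snapshot(n);cv2.imwrite(f'pics/{n}3.png',im);pickle.dump(C,open(n+'3.pkl','wb'));print(s['tool_pos'],s['eef_rot'])
W=cv2.imread('pics/wrist3.png');S=cv2.imread('pics/side3.png');T=cv2.imread('pics/top3.png')
p=proj('side',(449.5,76,140)).astype(int);q=proj('top',(449.5,76,140)).astype(int);print(p,q)
a=cv2.resize(W[100:250,160:360],(800,600),interpolation=2)[:,:400+0] if 0 else cv2.resize(W[120:270,195:320],(500,600),interpolation=2)
b=cv2.resize(S[p[1]-50:p[1]+50,p[0]-25:p[0]+25],(300,600),interpolation=2)
cv2.imwrite('pics/c3.png',np.hstack([a,b]))
E
```

```text
clock: 5.03
tool_pos: [448.8, 76.4, 232.3]
eef_rot: [-3.139, -0.0, 1.299]
contact_force: [0.8, -0.2, -0.3]
opening: 28.9
grip_force: 59.2
[448.788  76.395 232.264] [-3.139 -0.     1.299]
[448.881  76.943 232.522] [-3.14 -0.    1.3 ]
[448.95   77.267 232.7  ] [-3.14  -0.     1.301]
[284 182] [243 224]
```

View pics/c3.png

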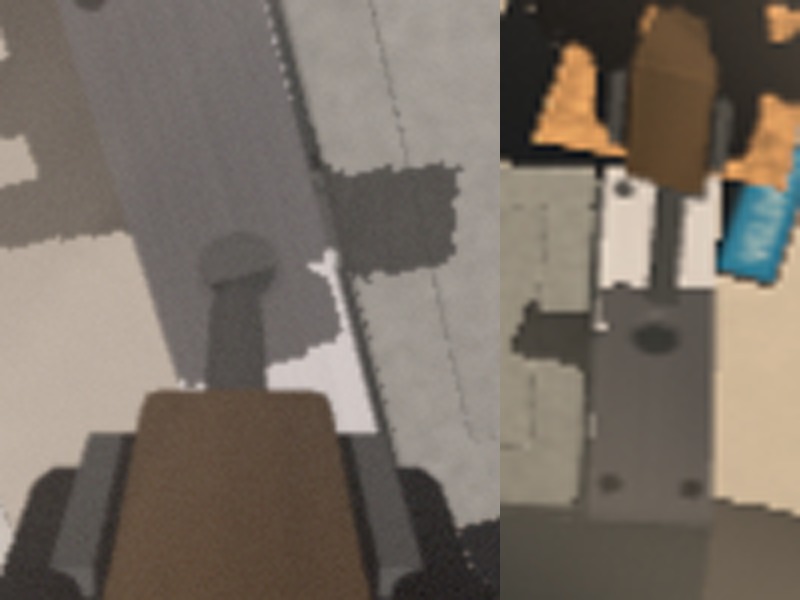

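```bash
python3 - <<'E'
from h import *
import pickle
C=pickle.load(open('wrist3.pkl','rb'));D=pickle.load(open('side3.pkl','rb'))
tp=np.array([448.8,76.4,232.3]);M=R.from_euler('xyz',[np.pi,0,1.299]).as_matrix()
w=lambda p:((proj('wrist',p,C)-[195,120])*4).round(0)
s=lambda p:((proj('side',p,D)-[259,132])*6+[500,0]).round(0)
for dx in(-3,0,3):
  for z in(25,50,86): p=tp+M@[dx,0,z]; print(dx,z,w(p),s(p+[0,.5,.3]))
for h in((449.5,76,124),(449.5,78,124),(451.5,76,124)):print(h,w(h),s(h))
for nm in('wrist','side'):
  g=cv2.imread(f'pics/{nm}3.png',0)
  if nm=='wrist':
    for y in(184,188,192,196,200,204,208,212):print(y,g[y,240:270])
  else:
    for y in(166,170,174,178,181,183,185):print(y,g[y,278:294])
E
```

```text
-3 25 [231. 434.] [666. 180.]
-3 50 [232. 376.] [662. 226.]
-3 86 [233. 312.] [656. 289.]
0 25 [231. 419.] [664. 186.]
0 50 [232. 362.] [660. 232.]
0 86 [233. 300.] [654. 295.]
3 25 [231. 403.] [661. 192.]
3 50 [232. 347.] [657. 238.]
3 86 [233. 287.] [652. 301.]
(449.5, 76, 124) [236. 270.] [649. 331.]
(449.5, 78, 124) [234. 263.] [648. 335.]
(451.5, 76, 124) [244. 268.] [643. 331.]
184 [104 107 107 105 100  93  95  93  94  94  95  95  92  91  92  91  90  94
  94  92  91  91  92  98  98 104 104 105 106 107]
188 [104 106 103 109 101  94  92  93  94  96  95  93  91  94  92  88  89  81
  78  71  75  75  77  84  97  99 103 105 106 110]
192 [107 104 105 106 102  98 100  92  79  72  71  77  78  82  77  79  77  79
  76  78  77  83  93  98 101 103 104 105 106 107]
196 [106 105 105 104 104 104 103  98  82  80  79  82  81  80  80  81  76  76
  79  84  96 103 107 103 102 107 105 105 105 106]
200 [106 101 107 105 104 102 103  88  82  79  81  84  79  80  80  77  79  76
  82  79  87  99 107 104 106 106 108 103 106 104]
204 [107 109 106 103 106 104 105  87  79  79  78  83  81  80  80  78  80  81
  78  78  79 100 103 108 107 102 106 105 105 103]
208 [103 109 107 105 104 105  97  81  81  78  83  80  78  79  79  85  78  77
  81  76  77  92 105 102 103 106 105 108 106 108]
212 [109 109 108 103 104 102  86  79  80  80  80  81  78  80  81  77  80  78
  76  78  83 138 186 200 199 199 202 202 199 199]
166 [207 205 205 206 205 197 154  65  69  71  71 111 180 207 207 209]
170 [207 206 206 207 206 189 118  67  70  72  81 143 206 208 208 209]
174 [208 207 208 208 208 184  90  68  71  71  96 162 206 206 208 208]
178 [196 196 201 207 195 141  67  70  72  70 129 205 205 206 206 206]
181 [88 88 87 87 84 73 70 72 72 71 75 87 87 87 87 87]
183 [89 88 88 88 88 89 90 90 88 87 87 86 86 86 86 87]
185 [88 87 87 89 88 85 85 83 84 87 86 86 86 86 86 87]
```

```bash
python3 - <<'E'
from h import *
import pickle
D=pickle.load(open('side3.pkl','rb'))
g=cv2.imread('pics/side3.png',0);print(g[178:196,279:292]);print('pred hole',proj('side',(449.5,76,124),D))
g=cv2.imread('pics/side0.png',0);print(g[180:196,277:294])
print(arm.read_state()['tool_pos'])
E
```

```text
[[196 201 207 195 141  67  70  72  70 129 205 205 206]
 [ 88 132 196 186 141  68  71  72  69 123 194 195 194]
 [ 87  87  87  85  75  68  71  71  69  73  87  87  87]
 [ 88  87  87  84  73  70  72  72  71  75  87  87  87]
 [ 88  88  88  88  85  77  75  75  72  74  86  86  86]
 [ 88  88  88  88  89  90  90  88  87  87  86  86  86]
 [ 88  88  88  90  93  99  98  92  88  86  86  86  86]
 [ 87  87  89  88  85  85  83  84  87  86  86  86  86]
 [ 87  85  80  74  66  61  64  72  75  80  84  86  85]
 [ 87  81  67  55  55  55  55  55  59  71  82  85  84]
 [ 87  79  65  55  55  56  55  55  57  68  81  85  85]
 [ 88  86  73  59  56  56  56  55  57  68  82  85  85]
 [ 89  89  86  74  64  60  61  62  70  82  86  85  85]
 [ 89  89  89  88  87  84  82  85  87  86  86  85  85]
 [ 89  90  89  89  88  89  89  88  87  86  86  86  85]
 [ 90  89  90  89  88  90  89  89  88  87  87  85  85]
 [ 91  91  90  89  89  90  90  89  87  86  86  85  86]
 [ 91  90  90  90  89  90  90  89  88  87  86  85  86]]
pred hole [283.768 187.154]
[[217 215 214 214 214 215 214 214 214 213 212 212 212 212 213 213 214]
 [217 215 
[... 381 characters left out ...]
8  76  93 144 194 209 209 210 212]
 [215 213 207 168  88  59  60  59  58  58  61 113 183 208 208 210 212]
 [214 213 207 175 107  58  60  59  59  59  61 117 189 209 208 210 211]
 [214 214 212 202 153  79  64  60  60  61  82 138 197 208 207 209 211]
 [215 214 213 213 204 156 110  95  91 108 152 196 208 207 207 208 211]
 [214 214 213 213 215 213 208 197 189 206 210 210 208 208 207 208 209]
 [215 213 213 213 214 213 212 214 215 213 211 210 209 208 207 208 210]
 [214 213 213 213 214 212 212 214 215 213 211 210 209 208 207 208 209]
 [214 213 213 213 214 213 212 215 216 213 210 209 208 207 206 208 210]
 [214 214 214 214 214 212 212 215 215 213 211 210 209 207 206 208 210]]
[449.037  77.347 232.877]
```

```bash
python3 shift.py '[[-1,0.5,8,0,0,0],[-1,0.5,18,0,0,0],[-1,0.5,26,0,0,0],[-1,0.5,32,0,0,0],[-1,0.5,36,0,0,0],[-1,0.5,36,0,0,0]]'; python3 - <<'E'
from h import *
s=arm.read_state();print(s['tool_pos'],s['contact_force'],s['moment'],s['opening'])
E
```

```text
clock: 5.68
tool_pos: [448.8, 75.0, 196.0]
eef_rot: [-3.139, 0.0, 1.3]
contact_force: [-1.0, -0.2, -1.4]
opening: 29.6
grip_force: 59.2
[448.817  75.005 195.965] [-0.965 -0.242 -1.404] [0.015 0.005 0.01 ] 29.56886613173955
```

```bash
python3 shift.py '[[0,0,8,0,0,0],[0,0,16,0,0,0],[0,0,22,0,0,0],[0,0,27,0,0,0],[0,0,31,0,0,0],[0,0,34,0,0,0],[0,0,34,0,0,0]]'; python3 - <<'E'
from h import *
s=arm.read_state();print(s['tool_pos'],s['contact_force'],s['moment'],s['opening'])
im=arm.snapshot('top');cv2.imwrite('pics/top4.png',im)
d=cv2.absdiff(im,cv2.imread('pics/top3.png'));print(d[150:210,210:278].mean())
E
```

```text
clock: 6.27
tool_pos: [449.3, 74.8, 163.3]
eef_rot: [-3.141, 0.0, 1.3]
contact_force: [-2.6, 0.4, 8.1]
opening: 29.4
grip_force: 60.1
[449.349  74.827 163.28 ] [-2.634  0.36   8.149] [ 0.041  0.794 -0.022] 29.415621642286116
21.418055555555554
```

```bash
python3 shift.py '[[0,0,2,0,0,0],[0,0,3,0,0,0],[0,0,3,0,0,0],[0,0,3,0,0,0]]'; python3 - <<'E'
from h import *
im=arm.snapshot('top');cv2.imwrite('pics/top5.png',im)
d=cv2.absdiff(im,cv2.imread('pics/top4.png'));print(d[150:210,210:278].mean())
cv2.imwrite('pics/c5.png',np.hstack([im[90:300,150:400],arm.snapshot('side')[90:300,150:400]]))
E
```

```text
clock: 6.65
tool_pos: [449.8, 74.8, 161.1]
eef_rot: [3.141, -0.0, 1.3]
contact_force: [-3.3, 0.4, 10.5]
opening: 29.5
grip_force: 60.6
8.844035947712419
```

View pics/c5.png

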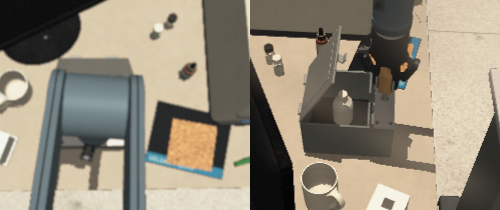

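The lid is open and the bottle is visible inside at side px (243,195). Next I withdraw the dowel.

```bash
python3 shift.py '[[0,0,-15,0,0,0],[0,0,-45,0,0,0],[0,0,-70,0,0,0],[0,0,-78,0,0,0],[0,0,-78,0,0,0]]'; python3 - <<'E'
from h import *
delta(435.3,323.7,236,1.3)
print(arm.read_state()['opening'])
im=arm.snapshot('side');cv2.imwrite('pics/side6.png',im)
E
```

```text
clock: 7.17
tool_pos: [451.1, 74.7, 240.2]
eef_rot: [3.137, -0.001, 1.3]
contact_force: [0.0, -0.1, -1.3]
opening: 29.2
grip_force: 59.8
t 7.1667 delta [235.665 -81.933   4.003] [ 0.005 -0.001 -0.   ] F [ 0.007 -0.106 -1.338] rows>= 5.984023271456902
29.18781212204197
```

```bash
python3 shift.py '[[20,-7,0,0,0,0],[55,-19,0,0,0,0],[93,-32,0,0,0,0],[131,-46,0,0,0,0],[169,-59,0,0,0,0],[205,-71,0,0,0,0],[228,-79,0,0,0,0],[236,-82,4,0,0,0],[236,-82,4,0,0,0],[236,-82,4,0,0,0]]'; python3 - <<'E'
from h import *
arm.snapshot('side');delta(435.3,323.7,100,1.3)
C=cam('wrist');W=arm.snapshot('wrist');S=arm.snapshot('side');p=proj('side',(435,323,88)).astype(int)
cv2.imwrite('pics/c7.png',np.hstack([cv2.resize(W[120:270,195:320],(500,600),interpolation=2),cv2.resize(S[p[1]-60:p[1]+40,p[0]-25:p[0]+25],(300,600),interpolation=2)]))
E
```

```text
clock: 8.05
tool_pos: [432.8, 323.3, 232.2]
eef_rot: [-3.139, 0.003, 1.301]
contact_force: [1.0, 0.1, -0.3]
opening: 29.2
grip_force: 59.8
t 8.1 delta [  1.696   1.92  132.866] [-0.002  0.003 -0.   ] F [-0.061 -0.012 -0.184] rows>= 3.186815939995664
```

View pics/c7.png

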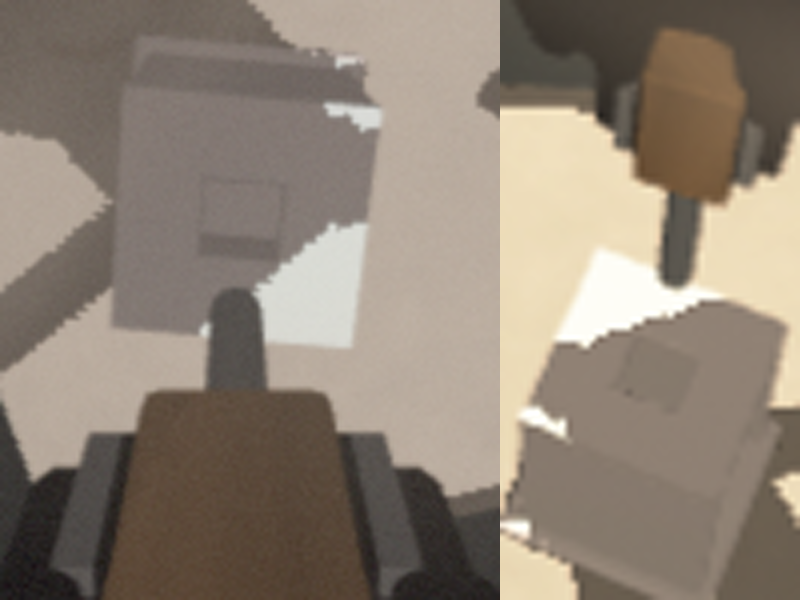

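The wrist crop shows the stand's hole centred at (242,217) and the dowel tip at (235,309).

```bash
python3 - <<'E'
from h import *
C=cam('wrist');s=arm.read_state();tp=s['tool_pos'];M=R.from_euler('xyz',s['eef_rot']).as_matrix()
h=plane('wrist',(195+242/4-.4,120+217/4-.4),88,C);t=plane('wrist',(195+235/4-.4,120+309/4-.4),tp[2]-86,C)
print(tp,h,t,'move tool',M.T@(h-t),'tip in tool',M.T@(t-tp))
E
```

```text
[433.944 322.655 233.871] [436.891 325.347  88.   ] [433.678 320.647 147.871] move tool [ 5.454  1.854 59.864] tip in tool [-1.915  0.32  86.002]
```

```bash
python3 shift.py '[[2,1,10,0,0,0],[4.5,2,30,0,0,0],[4.5,2,45,0,0,0],[4.5,2,58,0,0,0],[4.5,2,68,0,0,0],[4.5,2,75,0,0,0],[4.5,2,75,0,0,0]]'; python3 - <<'E'
from h import *
delta(435.3,323.7,100,1.3)
E
```

```text
clock: 8.78
tool_pos: [436.3, 327.1, 157.6]
eef_rot: [-3.139, 0.002, 1.299]
contact_force: [-0.3, 0.1, -0.9]
opening: 29.7
grip_force: 59.8
t 8.7833 delta [-3.418  0.082 57.652] [-0.002  0.002 -0.001] F [-0.267  0.066 -0.938] rows>= 1.3849756696645297
```

```bash
python3 shift.py '[[0,0,10,0,0,0],[0,0,25,0,0,0],[0,0,40,0,0,0],[0,0,50,0,0,0],[0,0,56,0,0,0],[0,0,58,0,0,0],[0,0,58,0,0,0]]'
```

```text
clock: 9.37
tool_pos: [436.9, 328.0, 101.1]
eef_rot: [-3.141, 0.0, 1.3]
contact_force: [-0.4, 0.9, -0.8]
opening: 29.3
grip_force: 59.8
```

```bash
python3 shift.py '[[0,0,0.5,0,0,0],[0,0,1,0,0,0],[0,0,1,0,0,0]]'; python3 shift.py '[[0,0,0,0,0,0],[0,0,0,0,0,0],[0,0,0,0,0,0],[0,0,0,0,0,0],[0,0,0,0,0,0]]' 70; python3 shift.py '[[0,0,-10,0,0,0],[0,0,-40,0,0,0],[0,0,-80,0,0,0],[0,0,-120,0,0,0],[0,0,-160,0,0,0],[0,0,-190,0,0,0],[0,0,-190,0,0,0]]'; python3 - <<'E'
from h import *
import pickle
S=arm.snapshot('side');cv2.imwrite('pics/side8.png',S);T=arm.snapshot('top');cv2.imwrite('pics/top8.png',T)
cv2.imwrite('pics/c8.png',np.vstack([cv2.resize(S[130:230,190:310],(720,600),interpolation=2)[:360],cv2.resize(S[255:345,225:345],(360,240)).repeat(2,1)]))
print(plane('side',(243,195),60),plane('side',(243,195),100))
E
```

```text
clock: 9.62
tool_pos: [437.3, 328.2, 100.9]
eef_rot: [3.141, -0.001, 1.3]
contact_force: [0.1, 0.1, -0.8]
opening: 29.5
grip_force: 59.8
clock: 10.03
tool_pos: [437.0, 328.0, 100.4]
eef_rot: [3.141, -0.0, 1.3]
contact_force: [-0.1, 0.2, 0.0]
opening: 69.6
grip_force: 0.0
clock: 10.62
tool_pos: [439.6, 329.4, 298.9]
eef_rot: [3.131, -0.009, 1.3]
contact_force: [0.8, -0.2, 0.2]
opening: 69.9
grip_force: 0.0
[546.444  55.11   60.   ] [543.447  86.766 100.   ]
```

View pics/c8.png

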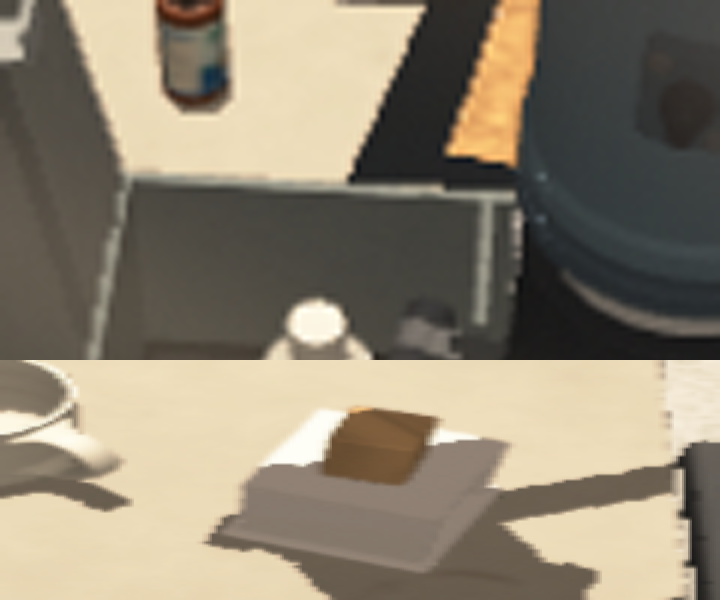

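The dowel is seated in its stand. The bottle's cap top is at side px (242.3,183.6).

```bash
python3 - <<'E'
from h import *
p=plane('side',(242.3,183.6),116);print(p)
delta(p[0],p[1],270,1.4)
E
```

```text
[546.625  65.47  116.   ]
t 10.7167 delta [-224.058  175.47    22.425] [ 0.003 -0.003 -0.1  ] F [-0.428  0.816 -0.416] rows>= 6.845867220186591
```

```bash
python3 shift.py '[[-20,15,3,0,0,-0.01],[-53,41,6,0,0,-0.03],[-86,67,9,0,0,-0.04],[-119,93,12,0,0,-0.06],[-152,119,15,0,0,-0.07],[-185,145,18,0,0,-0.08],[-211,166,20,0,0,-0.1],[-224,176,22,0,0,-0.1],[-224,176,22,0,0,-0.1],[-224,176,22,0,0,-0.1]]'; python3 - <<'E'
from h import *
import pickle
C=cam('wrist');s=arm.read_state();im=arm.snapshot('wrist');cv2.imwrite('pics/w9.png',im);pickle.dump(C,open('w9.pkl','wb'))
print(s['tool_pos'],s['eef_rot'],proj('wrist',(548,66,116),C))
E
```

```text
clock: 11.55
tool_pos: [545.7, 64.3, 266.4]
eef_rot: [-3.137, -0.0, 1.397]
contact_force: [0.4, -0.3, -0.9]
opening: 70.3
grip_force: 0.0
[545.68   64.267 266.37 ] [-3.137 -0.     1.397] [255.402 174.012]
```

View pics/w9.png

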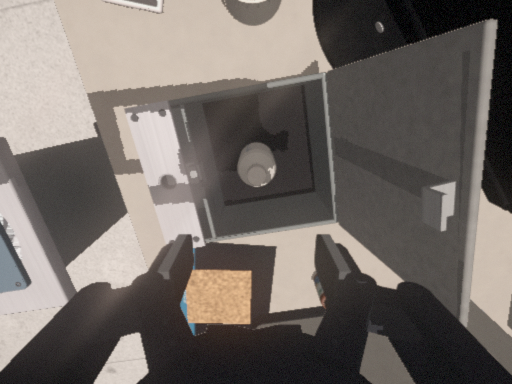

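The cap top is at about (258,177). The bottle stands alone, near the middle of the compartment, with the catch mechanism on the deck side. I'll grasp with the fingers mostly along y (yaw 2.6), so the camera stays clear of the lid.

```bash
python3 - <<'E'
from h import *
import pickle
C=pickle.load(open('w9.pkl','rb'));im=cv2.imread('pics/w9.png');g=cv2.cvtColor(im,6)
print(g[160:192:2,238:280:2])
m=roi(g>75,235,135,285,195);c=cont(m);print(cv2.boundingRect(c))
for q in((258,177),(257,178)):print(plane('wrist',q,116,C))
hsv=cv2.cvtColor(im,40).astype(int);m=(hsv[...,0]>5)&(hsv[...,0]<22)&(hsv[...,1]>100)&(hsv[...,2]>60)
r=cv2.minAreaRect(cont(roi(m,170,260,265,330)));print(r,plane('wrist',r[0],4,C))
delta(549,62,240,2.6)
E
```

```text
[[ 72 113 123 124 124 123 126 129 130 131 129 127 126 128 125 126 124 112
   84  56  55]
 [100 118 126 125 126 126 126 125 126 122 125 130 129 125 126 125 125 116
  107  58  53]
 [106 120 123 124 124 124 125 111 109 106 111 117 123 126 127 123 125 122
  122  69  54]
 [105 120 119 121 122 119 111 106 111 116 116 111 105 120 127 123 124 129
  163  83  53]
 [104 118 119 119 121 113 109 125 128 128 131 129 117 112 123 153 195 159
  167  86  55]
 [103 122 117 117 118 109 128 132 127 129 132 131 129 120 119 181 193 206
  167  70  57]
 [100 117 119 118 117 120 128 132 128 131 131 130 130 128 111 120 191 205
  168  64  57]
 [ 77 114 115 116 115 125 130 130 130 130 128 130 129 129 119 122 142 199
  120  55  54]
 [ 62  98 117 118 118 128 130 128 128 131 129 132 129 129 118 118 133 184
   76  57  53]
 [ 57  75 110 116 119 129 131 130 130 130 128 129 131 127 119 117 124 117
   54  52  54]
 [ 51  58  80 117 116 118 130 130 132 130 129 129 130 123 114 118  92  60
   57  53  54]
 [ 56  58  55  79 115 114 127 131 127 128 129 129 128 118 125  93  59  60
   55  55  54]
 [ 60  57  57  56  68  97 111 112 125 129 129 128 186 193  94  51  57  58
   56  52  52]
 [ 57  59  54  54  57  54  61  78 141 154 136  94  82  56  55  54  57  58
   50  58  55]
 [ 59  54  57  57  56  62  55  58  59  56  59  58  55  58  54  53  57  53
   52  60  59]
 [ 55  55  58  58  59  55  56  56  57  58  54  54  57  58  56  56  55  57
   55  57  58]]
(237, 142, 40, 46)
[550.311  62.029 116.   ]
[548.991  61.058 116.   ]
((213.0, 307.0000305175781), (23.283418655395508, 14.55213737487793), 14.03624439239502) [ 420.812 -204.043    4.   ]
t 11.6 delta [-2.686  4.057 26.874] [-0.003 -0.002 -1.201] F [ 0.506  0.44  -0.112] rows>= 9.60913567398554
```

```bash
python3 shift.py '[[0,0,2,0,0,-0.11],[0,1,5,0,0,-0.22],[0,2,8,0,0,-0.33],[-1,3,11,0,0,-0.45],[-1,4,14,0,0,-0.57],[-2,4,17,0,0,-0.69],[-2,4,20,0,0,-0.81],[-2,4,23,0,0,-0.93],[-2,4,26,0,0,-1.05],[-2,4,26,0,0,-1.17],[-2,4,26,0,0,-1.2],[-2,4,26,0,0,-1.2]]' 76; python3 - <<'E'
from h import *
arm.snapshot('side');C=cam('wrist');s=arm.read_state();im=arm.snapshot('wrist');cv2.imwrite('pics/w10.png',im)
u=proj('wrist',(549,63,116),C).astype(int);print(u,s['tool_pos']);g=cv2.cvtColor(im,6);print(g[u[1]-22:u[1]+22:2,u[0]-22:u[0]+22:2])
print(plane('wrist',u,116,C),plane('wrist',u+[5,0],116,C),plane('wrist',u+[0,5],116,C))
delta(549,63,55,2.6)
E
```

```text
clock: 12.6
tool_pos: [549.2, 64.3, 242.0]
eef_rot: [-3.142, -0.001, 2.603]
contact_force: [0.0, -0.8, -0.0]
opening: 75.8
grip_force: 0.0
[251 181] [549.355  64.086 242.144]
[[ 69  71  64 102 114 118 122 121 120 121 123 119 122 126 122 122 124 120
  113 111  91  41]
 [ 71  65  74 107 112 121 120 120 122 123 119 124 124 121 122 122 123 120
  118 116 109  64]
 [ 65  61  97 112 120 118 121 120 121 123 121 122 123 125 125 121 120 124
  120 120 111  88]
 [ 65  60 104 119 118 120 121 120 120 121 124 122 121 125 125 119 122 121
  120 121 115 104]
 [ 61  66 108 118 119 121 122 121 118 116 112 111 109 116 119 118 122 120
  121 119 120 108]
 [ 61  74 110 119 121 119 120 118 110 104 106 104 104 104 100 114 122 122
  121 121 116 108]
 [ 57  77 110 115 120 121 121 111 103 114 123 127 125 115 106  98 113 120
  119 117 118 109]
 [ 54  70 114 117 115 118 119 101 119 126 124 126 129 128 126 114 104 116
  117 119 117 107]
 [ 57  58 108 115 116 121 116 115 127 126 126 123 125 125 126 124 107 114
  119 116 117 102]
 [ 58  61 109 116 116 113 114 125 127 123 123 126 123 122 124 124 117 112
  114 113 114 
[... 611 characters left out ...]
2  85  81  73  53  52  49
   50  52  51  50]
 [ 55  55  53  55  53  53  53  52  52  47  47  50  50  51  47  55  49  49
   49  52  52  46]
 [ 57  56  52  50  50  56  53  53  51  53  53  50  54  51  53  50  50  49
   51  54  52  55]
 [ 55  60  51  51  54  53  54  50  52  54  50  50  54  51  50  50  51  51
   56  54  49  54]
 [ 51  55  50  58  51  54  53  55  51  54  54  50  52  51  54  50  50  50
   51  47  45  49]
 [ 42  55  55  52  52  53  54  53  50  48  55  45  52  53  49  47  51  53
   52  50  52  50]]
[548.369  62.521 116.   ] [551.068  67.015 116.   ] [553.077  59.675 116.   ]
t 12.7 delta [ -0.09   -0.951 187.21 ] [ 0.    -0.001  0.   ] F [-0.469 -0.511  0.238] rows>= 4.489506858107794
```

```bash
python3 shift.py '[[-0.5,-0.5,20,0,0,0],[-0.5,-0.5,50,0,0,0],[-0.5,-0.5,80,0,0,0],[-0.5,-0.5,105,0,0,0],[-0.5,-0.5,130,0,0,0],[-0.5,-0.5,150,0,0,0],[-0.5,-0.5,168,0,0,0],[-0.5,-0.5,180,0,0,0],[-0.5,-0.5,187,0,0,0],[-0.5,-0.5,187,0,0,0]]' && python3 shift.py '[[0,0,0,0,0,0],[0,0,0,0,0,0],[0,0,0,0,0,0],[0,0,0,0,0,0],[0,0,0,0,0,0],[0,0,0,0,0,0]]' 40
```

```text
clock: 13.53
tool_pos: [549.0, 62.3, 53.8]
eef_rot: [-3.14, -0.003, 2.6]
contact_force: [-1.7, -0.3, 0.1]
opening: 75.7
grip_force: 0.0
clock: 14.03
tool_pos: [551.3, 61.7, 56.6]
eef_rot: [3.14, 0.002, 2.6]
contact_force: [-0.2, -0.5, 5.8]
opening: 48.6
grip_force: 61.8
```

```bash
python3 shift.py '[[0,0,-10,0,0,0],[0,0,-30,0,0,0],[0,0,-55,0,0,0],[0,0,-80,0,0,0],[0,0,-105,0,0,0],[0,0,-130,0,0,0],[0,0,-150,0,0,0],[0,0,-155,0,0,0],[0,0,-155,0,0,0]]'; python3 - <<'E'
from h import *
delta(435.5,-183.5,210,2.6); print(arm.read_state()['opening'],arm.read_state()['grip_force'])
E
```

```text
clock: 14.78
tool_pos: [551.0, 61.7, 212.2]
eef_rot: [3.14, 0.003, 2.6]
contact_force: [-0.6, 0.8, -2.0]
opening: 48.7
grip_force: 62.1
t 14.7833 delta [ -27.412 -269.656    1.842] [ 0.002  0.003 -0.   ] F [-0.623  0.763 -2.014] rows>= 6.5000592430127
48.6510060438879 62.05913543701172
```

```bash
python3 shift.py '[[-1,-10,0,0,0,0],[-4,-35,0,0,0,0],[-7,-68,0,0,0,0],[-11,-103,0,0,0,0],[-14,-138,0,0,0,0],[-18,-173,0,0,0,0],[-21,-208,0,0,0,0],[-24,-238,0,0,0,0],[-27,-260,0,0,0,0],[-27,-268,0,0,0,0],[-27,-269,0,0,0,0],[-27,-269,0,0,0,0]]'; python3 - <<'E'
from h import *
arm.snapshot('side');delta(435.5,-183.5,43,2.6)
W=arm.snapshot('wrist');S=arm.snapshot('side');cv2.imwrite('pics/w12.png',W)
cv2.imwrite('pics/c12.png',np.hstack([W[60:384,60:460],cv2.resize(S[50:212,200:400],(400,324),interpolation=2)]))
C=cam('wrist')
print([proj('wrist',p,C)-[60,60] for p in((435.5,-183.5,4),)])
E
```

```text
clock: 15.78
tool_pos: [433.9, -182.3, 209.2]
eef_rot: [3.141, -0.003, 2.598]
contact_force: [1.5, 0.1, -1.3]
opening: 48.2
grip_force: 62.4
t 15.8333 delta [ -2.219  -0.965 166.412] [ 0.001 -0.002 -0.001] F [ 0.327 -0.777 -0.678] rows>= 3.9911078285262507
[array([191.802, 105.107])]
```

View pics/c12.png

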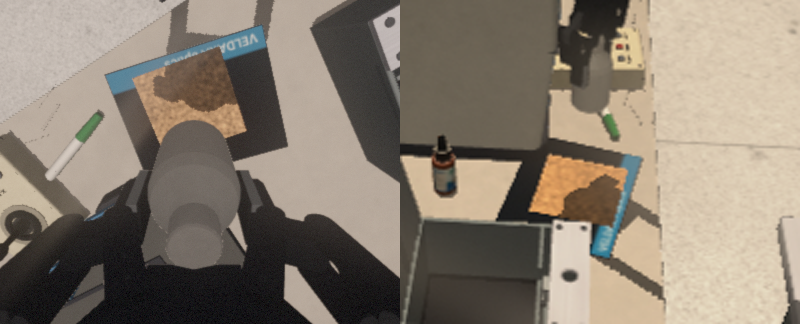

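The wrist crop shows the mat corners at (133,83), (224,48) and (246,135), and the bottle is held upright.

```bash
python3 - <<'E'
from h import *
C=cam('wrist')
a,b,c=[plane('wrist',(60+x,60+y),4,C) for x,y in((133,83),(224,48),(246,135))]
m=(a+c)/2;print(a,b,c,m,np.linalg.norm(a-b),np.linalg.norm(b-c));delta(m[0],m[1],43,2.6)
E
```

```text
[ 370.979 -233.853    4.   ] [ 393.695 -111.317    4.   ] [ 510.372 -141.039    4.   ] [ 440.675 -187.446    4.   ] 124.62431357630057 120.4032066246183
t 15.9333 delta [ -8.184  -2.197 166.875] [ 0.    -0.001  0.001] F [-0.201  0.522 -1.398] rows>= 4.006950976330986
```

```bash
python3 shift.py '[[-1,-0.5,15,0,0,0],[-3.5,-1,45,0,0,0],[-3.5,-1,75,0,0,0],[-3.5,-1,100,0,0,0],[-3.5,-1,122,0,0,0],[-3.5,-1,138,0,0,0],[-3.5,-1,148,0,0,0],[-3.5,-1,155,0,0,0],[-3.5,-1,160,0,0,0],[-3.5,-1,160,0,0,0]]'; python3 shift.py '[[0,0,1,0,0,0],[0,0,2,0,0,0],[0,0,2,0,0,0]]';python3 shift.py '[[0,0,1,0,0,0],[0,0,2,0,0,0],[0,0,2,0,0,0]]'
```

```text
clock: 16.77
tool_pos: [437.2, -184.5, 49.7]
eef_rot: [3.141, -0.001, 2.601]
contact_force: [-0.1, 0.2, -2.4]
opening: 48.3
grip_force: 62.4
clock: 17.02
tool_pos: [437.6, -185.6, 48.9]
eef_rot: [-3.141, 0.001, 2.6]
contact_force: [0.7, 0.8, -1.7]
opening: 48.3
grip_force: 62.3
clock: 17.27
tool_pos: [437.2, -185.4, 46.4]
eef_rot: [-3.142, 0.0, 2.6]
contact_force: [-0.3, -0.7, -2.3]
opening: 48.6
grip_force: 62.4
```

```bash
python3 shift.py '[[0,0,0.5,0,0,0],[0,0,1,0,0,0],[0,0,1,0,0,0]]';python3 shift.py '[[0,0,0.5,0,0,0],[0,0,1,0,0,0],[0,0,1,0,0,0]]';python3 shift.py '[[0,0,0.5,0,0,0],[0,0,1,0,0,0],[0,0,1,0,0,0]]'
```

```text
clock: 17.52
tool_pos: [437.1, -185.3, 45.2]
eef_rot: [3.142, -0.0, 2.6]
contact_force: [0.2, 0.0, -1.2]
opening: 48.1
grip_force: 62.4
clock: 17.77
tool_pos: [437.2, -185.4, 44.7]
eef_rot: [-3.142, 0.0, 2.6]
contact_force: [-1.2, -0.1, 3.1]
opening: 48.3
grip_force: 62.7
clock: 18.02
tool_pos: [437.3, -185.4, 44.6]
eef_rot: [-3.141, 0.001, 2.6]
contact_force: [-4.6, 1.7, 13.9]
opening: 48.8
grip_force: 63.7
```

Contact at 14 N. I back off 1 mm, open slowly, and retreat straight up.

```bash
python3 shift.py '[[0,0,-0.5,0,0,0],[0,0,-1,0,0,0],[0,0,-1,0,0,0]]'; python3 shift.py '[[0,0,0,0,0,0],[0,0,0,0,0,0],[0,0,0,0,0,0],[0,0,0,0,0,0],[0,0,0,0,0,0],[0,0,0,0,0,0]]' 76; python3 shift.py '[[0,0,-8,0,0,0],[0,0,-25,0,0,0],[0,0,-50,0,0,0],[0,0,-80,0,0,0],[0,0,-115,0,0,0],[0,0,-150,0,0,0],[0,0,-180,0,0,0],[0,0,-190,0,0,0],[0,0,-190,0,0,0]]'; python3 - <<'E'
from h import *
W=arm.snapshot('wrist');S=arm.snapshot('side');C=cam('wrist');T=arm.snapshot('top')
cv2.imwrite('pics/c13.png',np.vstack([np.hstack([W[40:340,60:460],cv2.resize(S[80:230,200:400],(400,300),interpolation=2)]),np.hstack([cv2.resize(S[220:370,180:380],(400,300)),cv2.resize(T[120:270,100:300],(400,300))])]))
print([proj('wrist',p,C)-[60,40] for p in((436,-184,4),(436,-184,104))])
E
```

```text
clock: 18.27
tool_pos: [437.3, -185.4, 44.7]
eef_rot: [-3.142, 0.0, 2.6]
contact_force: [-1.3, 0.1, 5.9]
opening: 48.4
grip_force: 62.3
clock: 18.77
tool_pos: [437.2, -185.3, 44.2]
eef_rot: [3.142, -0.0, 2.6]
contact_force: [0.6, 0.0, 0.5]
opening: 75.8
grip_force: 0.0
clock: 19.52
tool_pos: [438.6, -186.3, 237.8]
eef_rot: [-3.141, 0.007, 2.6]
contact_force: [0.1, -0.1, -0.2]
opening: 76.0
grip_force: 0.0
[array([193.326, 119.263]), array([193.227, 138.93 ])]
```

View pics/c13.png

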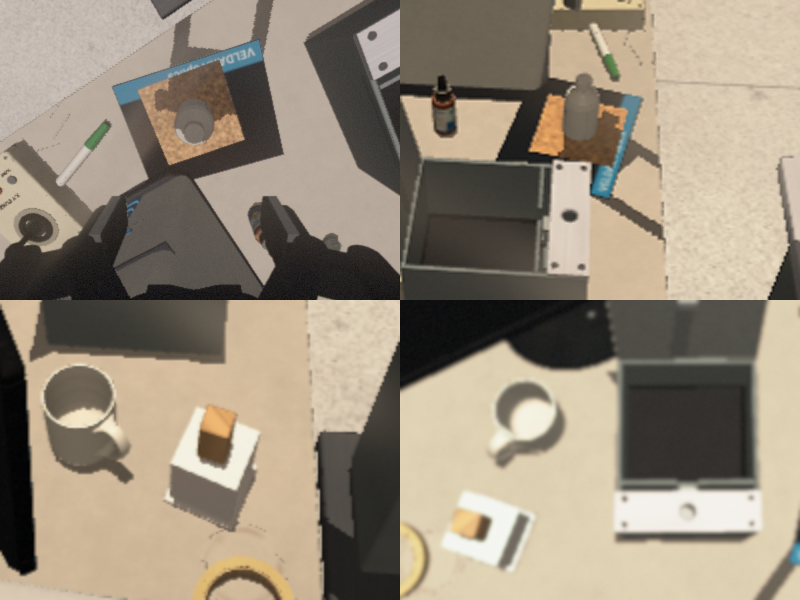

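The bottle stands upright in the middle of the mat, the dowel is in its stand, the lid is open, and the mug and dropper bottle haven't moved.

```bash
python3 -c "
from plant import arm
print(arm.finish_job())"
```

```text
the job is handed in; nothing more can be done
None
```

I released the lid with the dowel, put the dowel back in its stand, stood the bottle upright at about the middle of the cork mat, and handed the job in at about 20 s; the judge returned no verdict.

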